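Wet the shaving brush and hold it over the shaving soap

ROBOT

A 7-joint arm with a two-finger parallel gripper is mounted at the origin on the work surface. World frame = base frame: x ahead of the robot, y to its left, z up, the work surface at z = 0. Lengths are in mm, angles in rad, forces in N, time in s.
With the tool pointing down it reaches from about 400 to 875 mm from the base axis. Payload 6.5 kg.
Tool frame: the origin (TCP) lies at the very end of the fingers, on their centre line; the grasp point (between the pads) lies 19 mm behind it; z points along the fingers, y is the line along which they close (so a half turn about z gives the same grasp; the last joint's range is limited). The gripper opens to 88 mm and grips with 3 to 60 N. Pads are 18 mm wide; open, the fingers measure 123 mm over their backs; the gripper's body (75 mm by 187 mm) begins 45 mm behind the grasp point.
Start: joints at [-1.23, 0.536, -0.004, 1.538, 0.003, 1.067, -0.071], TCP at [257.182, 596.949, 238.716] pointing down, gripper open.
Joint ranges: [-2.7, 2.7], [-0.37, 2.16], [-1.27, 1.26], [0.24, 2.4], [-1.31, 4.45], [0.19, 1.91], [-2.76, 2.76]. Speed limits (rad/s): [2.39, 2.39, 3.14, 3.14, 3.14, 3.14, 3.14].

INTERFACE

Orientations are given as a rotation vector (axis times angle).
In Python, from cell import get_state, camera, get_calibration, bot gives the robot as it stands.
- The arm moves only by the tool send_rows, never from a script. Its argument "moves" is one flat list of numbers, 7 for each row, row after row: the shift along the tool's x, y, z in fractions of the full range, 1 being 0.75 m, then the turn, a rotation vector about the tool's x, y, z in shares of 90 degrees (1.0 is 90 degrees), then the finger opening in m, from 0 to 0.0881. A call has 1 to 8 rows; each row is the pose to reach, as a shift and turn from the pose commanded when the call began, along the tool's axes at that moment; what a row does not reach only later rows make up. A row lasts 1/12 s, in which the tool goes at most 41.7 mm and 7.16 degrees, less where a joint would pass 70% of its speed; a pose out of reach is approached as far as the arm can. A shift or turn number past 1, either way, is cut back to 1. A call with a gripper value outside its range is refused whole. The fingers move at their own pace and stop on an object; the grip force is fixed at half the most. Time passes only in rows, so rows that repeat a pose let the fingers close. It gives the time, the measured TCP pose, the force, the opening and the grip force at its end, in the units of the state.
- get_state(): the state, without advancing time (a new reading comes with each control period).
- camera(name): name is "scene" or "top"; returns the picture (420x560x3 uint8, red, green, blue); there is no depth.
- get_calibration(name): a dict with "mtx" (3x3 intrinsics, pixels), "rvec" (rotation vector, rad) and "tvec" (3), from world to camera coordinates, as OpenCV has them. Camera axes: x right, y down, z forward; pixel columns grow to the right and rows downward; lengths in mm; the calibration is good to about 2 mm. A picture is of the moment at which its call begins. get_calibration takes no time and is no camera call.
- bot.close_job(): hands the job in; it is judged then, once.
The state is a dict: "clock": time; "joint_positions": joint angles; "dq": joint speeds; "joint_torque": joint torques, N m; "ee_pos": TCP position; "orientation": TCP orientation; "contact_force": force on the tool from outside, world axes, zero at the start; "torque": the same for the moment, N m; "opening": finger opening in mm; "grasp_force": force on a finger pad.
Only numpy, scipy, OpenCV 4.12 (cv2) and the standard library are available. Lean on these libraries where they do the work, as an engineer would, in place of code of your own. Each camera call takes 0.05 s, during which the arm holds its last target. There are 200 camera calls.

TASK

Draw the shaving brush out through the open front of its stand, dip its bristles well below the rim of the white mug with the handle, then carry it over the top of the clip rail with the shower cap case to the round shaving soap on the other side. Finish still holding it there, at rest, with the bristles pointing straight down about a finger's breadth above the middle of the soap so that it can drip; it must never touch the soap or its bowl. Leave the mug and the soap bowl where they stand and do not knock the clip rail or any of the other things on the shelf.

Things in the scene. Friction and masses are not known exactly. Their poses are not given: they have to be found in the camera images.
- brush: Loose shaving brush, 50 to 95 g, 116 mm long, round, hanging bristles down in the fork. Origin at the centre of the bristle end (lowest point), z along it up to the handle. From there: stiff bristles up to 32 mm diameter; 20 mm neck from 42 to 56 mm; 36 mm steel collar from 56 to 64 mm, its underside resting on the fork; straight dark wooden handle, 31 mm diameter, from 64 to 116 mm: grip here.
- brush_tip (a point): Centre of the brush's bristle end, its lowest point (the same point as the brush's origin).
- brush_grip (a point): Point on the brush's axis 90 mm above the bristle end, at the middle of the wooden handle; a good centre for the grip.
- brush_stand: Steel stand fixed to the shelf: round foot 88 mm across, 12 mm high, thin post at its back (x = +34 mm), U-shaped wire fork (5 mm wire, 24 mm gap) 80 mm up. Origin under the foot's centre, on the brush's axis, z up. The fork is open to the stand's own -x (roughly to the robot). Bristles are wider than the gap: raise the brush 3 to 8 mm, draw it 42 mm or more along -x, then lift.
- stand_fork (a point): Centre of the fork on the hanging brush's axis, at the top of the prongs, 80 mm above the shelf. The prongs end 20 mm in front of it.
- mug: White ceramic mug with a handle, loose, empty, 82 mm outer and 74 mm inner diameter, 95 mm high, inner floor at 5 mm. Origin at the centre of its underside, z up; the handle points along its +y and reaches 78 mm from the axis. It stands left or right of the clip rail. (The tumbler has no handle.)
- mug_rim (a point): Centre of the mug's mouth, at the height of the rim (95 mm above the shelf).
- soap_bowl: Round white ceramic shaving bowl, loose, 96 mm across, rim 24 mm high, with a round cream shaving soap of 72 mm diameter whose flat top stands 32 mm above the shelf, proud of the rim. Origin at the centre of the underside, z up. It stands on the other side of the clip rail from the mug. (The oblong dish holds a rectangular hand soap.)
- soap_top (a point): Centre of the flat top of the round shaving soap, 32 mm above the shelf.
- rail: Spring clip rail, fixed: steel strip 180 x 34 x 8 mm screwed to the shelf with three sprung clips 43 mm high; the middle one grips a white plastic shower cap case, 94 mm along the rail, 22 mm thick, its top 121 mm above the shelf. Origin at the centre of the strip's underside, x along the strip, z up. It stands between the mug and the soap bowl.
- swab_pot: Clear round swab pot with lid, 75 mm diameter, 100 mm high, loose. Origin under its centre.
- balm_tin: Lidded aluminium tin of lip balm, 50 mm diameter, 18 mm high, loose. Origin under its centre.
- tweezer: Steel tweezer lying on the shelf, 92 mm long (along its x), 9 mm high, loose. Origin at its middle on the shelf.
- tumbler: White ceramic tooth tumbler without a handle, 70 mm diameter, 105 mm high, with a toothbrush standing in it up to 175 mm high, loose. Origin under its centre.
- soap_dish: Oblong white dish of 82 x 122 mm with a rectangular bar of hand soap, 34 mm high, loose. Origin under its centre.
- lotion: White lotion bottle with a pump, 52 mm diameter, 158 mm high, loose. Origin under its centre.
Mind the look-alikes: they are no part of the job. What is shaped like the brush but red, turquoise or yellow is not meant.

How it is judged:
By the outcome, as a careful person would: the job done as asked, in the order asked, and still so for the second after the job is handed in, while the arm keeps its last pose, push and grip.
It also fails if it takes over 51 s, if anything falls off the work surface, if the arm or the gripper's body presses on something with over 40 N, if the wrist force passes 120 N, or if a joint passes its speed limit or range.

## Working session

There is one attempt and no reset: what is moved stays moved. The work goes in short steps, Python scripts to look and compute and a tool call to move; the robot and the scene stay as the last step left them, time stands still between calls to the robot, and variables do not carry over. Pictures are saved under pics/ and viewed, at most 10 in all, crops included, and the job is handed in when it is done.

Besides the shell and the picture viewer there is one more tool, called after ">>>" in YAML: its name, and indented under it one key for each argument. send_rows: Moves the arm, as the interface text tells. Its arguments: {"type":"object","properties":{"moves":{"type":"array","items":{"type":"number"}}},"required":["moves"]}

```bash
mkdir -p pics; cat > h.py <<'E'
import numpy as np,cv2
from cell import get_state,camera,get_calibration,bot
def ray(c,u,v):
    k=get_calibration(c);R=cv2.Rodrigues(np.array(k['rvec'],float))[0];t=np.array(k['tvec'],float).ravel()
    d=R.T@np.linalg.inv(np.array(k['mtx'],float))@np.array([u,v,1.]);return -R.T@t,d/np.linalg.norm(d)
def plane(c,u,v,z):
    o,d=ray(c,u,v);return (o+d*(z-o[2])/d[2])
def proj(c,p):
    k=get_calibration(c);return cv2.projectPoints(np.array(p,float).reshape(-1,3),np.array(k['rvec'],float),np.array(k['tvec'],float),np.array(k['mtx'],float),None)[0].reshape(-1,2)
E
python3 - <<'E'
from h import *
for c in("scene","top"):
    im=camera(c);cv2.imwrite(f"pics/{c}0.png",im[...,::-1]);print(c,ray(c,280,210))
s=get_state();print(s['ee_pos'],s['orientation'],s['opening'],s['clock'])
E
```

```text
scene (array([1560.11722572, -359.17008488,  778.77700173]), array([-0.80041199,  0.27863087, -0.53075935]))
top (array([ 292.23072491,    7.97155992, 1227.04244712]), array([ 0.20196516, -0.01745957, -0.97923707]))
[256.96933616 596.44473417 237.94173642] [-6.34471552e-01 -3.07664671e+00  2.41972273e-03] 88.25245417245075 0.1
```

View pics/scene0.png

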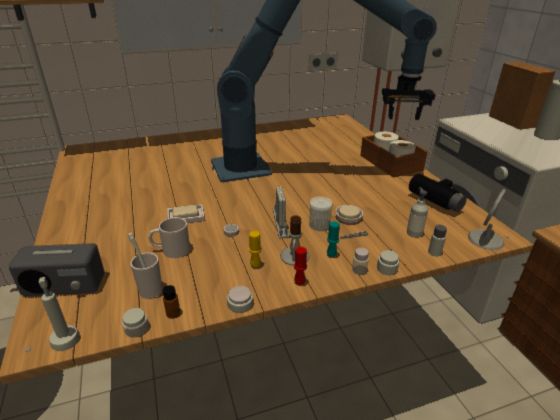

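View pics/top0.png

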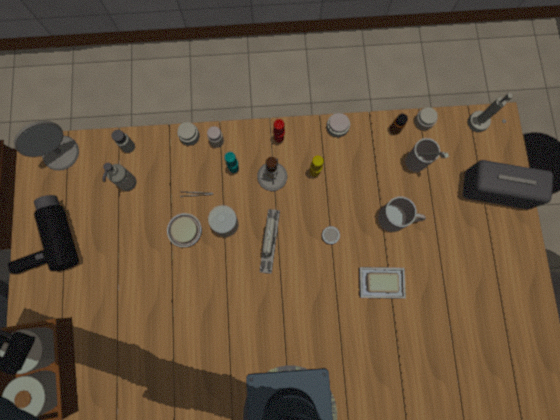

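The top view shows the brush in its stand at (272,170), the mug with a handle at (401,213), the round soap bowl at (184,230) and the rail at (269,240). Look-alikes:
- Brush: red (279,130), turquoise (231,162) and yellow (317,165) are not meant. The dark wooden one at (272,165) hangs in the fork, so it fits.
- Mug: the one at (401,213) has a handle. The tumbler at (427,153) holds a toothbrush.
- Soap: (184,230) is round. The dish at (383,283) is oblong.

An enlarged crop will confirm this.

```bash
python3 - <<'E'
from h import *
t=cv2.imread("pics/top0.png");s=cv2.imread("pics/scene0.png")
a=cv2.resize(t[140:280,160:300],(400,400),interpolation=cv2.INTER_CUBIC)
b=cv2.resize(s[180:280,240:340],(400,400),interpolation=cv2.INTER_CUBIC)
c=cv2.resize(t[180:250,370:440],(200,200));d=cv2.resize(s[180:280,140:240],(200,200))
e=cv2.resize(t[145:195,245:295],(200,200),interpolation=cv2.INTER_CUBIC)
o=np.zeros((600,800,3),np.uint8);o[:400,:400]=a;o[:400,400:]=b;o[400:,:200]=c;o[400:,200:400]=d;o[400:,400:600]=e
cv2.imwrite("pics/crop1.png",o)
hsv=cv2.cvtColor(t,cv2.COLOR_BGR2HSV)
def comp(box,f,n):
    x0,y0,x1,y1=box;m=f(hsv[y0:y1,x0:x1].astype(int)).astype(np.uint8)
    k,l,st,ce=cv2.connectedComponentsWithStats(m);i=1+np.argmax(st[1:,4])
    cn=max(cv2.findContours((l==i).astype(np.uint8),0,1)[0],key=cv2.contourArea)
    r=cv2.minAreaRect(cn); print(n,st[i],ce[i]+[x0,y0],(r[0][0]+x0,r[0][1]+y0),r[1:])
    if len(cn)>5:
        el=cv2.fitEllipse(cv2.convexHull(cn)); print('  ell',el[0][0]+x0,el[0][1]+y0,el[1]); return el[0][0]+x0,el[0][1]+y0
gray=lambda h:h[...,1]<70
p=comp((160,205,206,255),gray,'bowl');print(plane('top',*p,24))
p=comp((370,185,440,245),gray,'mug');print(plane('top',*p,95))
p=comp((250,150,295,200),gray,'foot');print(plane('top',*p,12))
p=comp((205,200,240,240),gray,'swab');print(plane('top',*p,100))
p=comp((250,200,290,280),gray,'rail')
E
```

```text
bowl [  7   8  35  34 938] [183.78464819 229.80810235] (184.0, 229.5) ((33.0, 34.0), 90.0)
  ell 183.76864433288574 229.86833572387695 (33.7440185546875, 34.93555450439453)
[502.44762594 256.92994047  24.        ]
mug [   8   11   47   36 1054] [398.43074004 213.79316888] (398.7041435241699, 212.28994369506836) ((31.076927185058594, 43.84615707397461), 67.38013458251953)
  ell 400.4029235839844 214.3293399810791 (34.754302978515625, 46.607913970947266)
[ 492.33200738 -328.39373272   95.        ]
foot [  8  14  29  27 587] [271.98637138 177.31005111] (272.0, 177.0) ((26.0, 28.0), 90.0)
  ell 271.8464164733887 176.22321128845215 (27.876249313354492, 29.444866180419922)
[643.6058109    2.87872308  12.        ]
swab [  3   5  30  31 706] [222.69121813 220.19263456] (222.80000114440918, 220.5999984741211) ((31.304948806762695, 27.72724151611328), 63.43495178222656)
  ell 222.82944107055664 220.2489528656006 (28.035980224609375, 31.932863235473633)
[507.61346849 138.86810251 100.        ]
rail [ 10  10  20  63 764] [269.22513089 241.15314136] (269.1151580810547, 241.01693725585938) ((12.978063583374023, 63.37718200683594), 8.365885734558105)
  ell 269.4102478027344 241.3418731689453 (14.658997535705566, 83.84162902832031)
```

View pics/crop1.png

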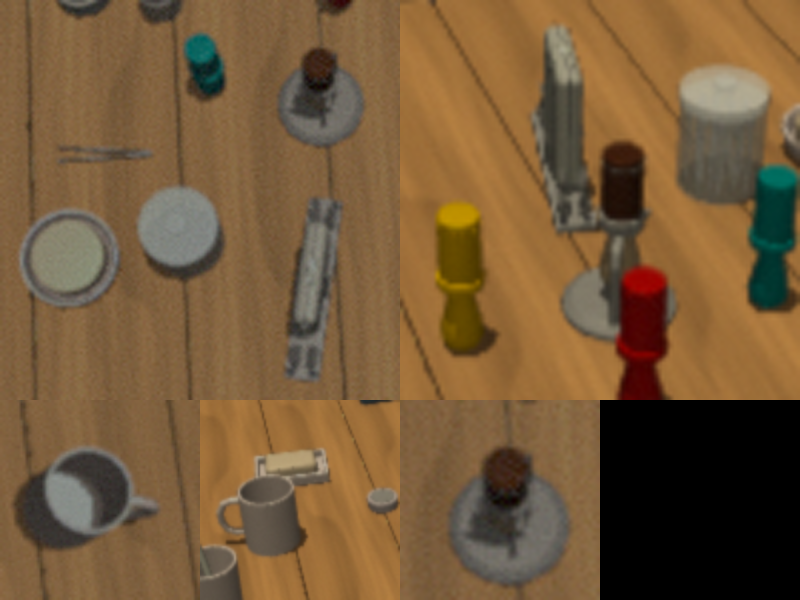

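The crop confirms all three: the dark wooden brush in the steel fork, the mug with a handle and the round soap. Next I measure the brush axis, the fork direction and the mug more precisely.

```bash
python3 - <<'E'
from h import *
t=cv2.imread("pics/top0.png");s=cv2.imread("pics/scene0.png")
def tri(a,b):
    (o1,d1),(o2,d2)=ray('top',*a),ray('scene',*b)
    x=np.linalg.lstsq(np.c_[d1,-d2],o2-o1,rcond=None)[0];p,q=o1+d1*x[0],o2+d2*x[1];return (p+q)/2,np.linalg.norm(p-q)
def brown(im,box):
    x0,y0,x1,y1=box;g=im[y0:y1,x0:x1].astype(int);m=((g.max(2)<75)&(g[...,2]-g[...,0]>12)).astype(np.uint8)
    k,l,st,ce=cv2.connectedComponentsWithStats(m);i=1+np.argmax(st[1:,4]);print(st[i]+[x0,y0,0,0,0],ce[i]+[x0,y0]);return ce[i]+[x0,y0]
a=brown(t,(255,150,290,178));b=brown(s,(280,205,312,245))
p,e=tri(a,b);print('handle mid (exp z 114)',p,e,[plane('top',*a,114),plane('scene',*b,114)])
for z in (140,88,24): print(z,proj('top',[*p[:2],z]),proj('scene',[*p[:2],z]))
# mug: opened mask
h=cv2.cvtColor(t,cv2.COLOR_BGR2HSV)[185:245,370:440]
g=cv2.resize(cv2.cvtColor(t,cv2.COLOR_BGR2GRAY)[180:250,370:440],None,fx=6,fy=6,interpolation=cv2.INTER_CUBIC)
c=cv2.HoughCircles(g,cv2.HOUGH_GRADIENT,2,60,param1=80,param2=30,minRadius=70,maxRadius=110);print('hough',[(370+q[0]/6,180+q[1]/6,q[2]/6) for q in c[0][:3]])
q=c[0][0];print('mug',plane('top',370+q[0]/6,180+q[1]/6,95))
print('soap',plane('top',183.8,229.8,28),'r px mug exp',np.ptp(proj('top',[[490,-370,95],[490,-288,95]]),0))
print('postbase',plane('scene',294.2,260.5,12))
for k in [(323,198),(303,380)]: print('rail end',plane('top',160+k[0]*.35,140+k[1]*.35,8))
for k in [(319,222),(306,332)]: print('case end',plane('top',160+k[0]*.35,140+k[1]*.35,121))
R=cv2.Rodrigues(get_state()['orientation'])[0];print(R)
for nm,px,z in [('red',(279,125),116),('yel',(318,160),116),('turq',(230,157),116),('tumbler',(426,150),105)]: print(nm,plane('top',*px,z))
m=cv2.resize(s[200:275,262:337],(600,600),interpolation=cv2.INTER_CUBIC);cv2.imwrite('pics/stand.png',m)
E
```

```text
[266 157  12  15 106] [271.25471698 162.59433962]
[289 216  12  26 211] [295.21800948 226.95260664]
handle mid (exp z 114) [653.01108728   2.83583888 110.59528181] 0.9110695047323012 [array([651.75689659,   2.42185362, 114.        ]), array([657.71462028,   1.44354507, 114.        ])]
140 [[270.90459417 159.05997245]] [[295.32845125 218.40767066]]
88 [[271.22578173 165.11645238]] [[294.85849856 233.38986622]]
24 [[271.58528676 171.89546649]] [[294.30907521 250.90560395]]
hough [(np.float32(400.83334), np.float32(212.5), np.float32(14.099999))]
mug [ 497.14619581 -330.15572336   95.        ]
soap [501.93408095 256.01134983  28.        ] r px mug exp [30.84341834  2.09027429]
postbase [681.41405606  -7.89258805  12.        ]
rail end [547.03620538   5.81831849   8.        ]
rail end [369.30507567  36.88125681   8.        ]
case end [501.65761049  11.05830126 121.        ]
case end [403.86496882  28.93985917 121.        ]
[[-9.18414795e-01  3.95618505e-01 -5.12139401e-04]
 [ 3.95618822e-01  9.18413630e-01 -1.46734581e-03]
 [-1.10153348e-04 -1.55024408e-03 -9.99998792e-01]]
red [755.79342203 -25.37271752 116.        ]
yel [ 649.87773614 -122.00737628  116.        ]
turq [674.07745856 110.87964513 116.        ]
tumbler [ 661.80878942 -417.0475081   105.        ]
```

View pics/stand.png

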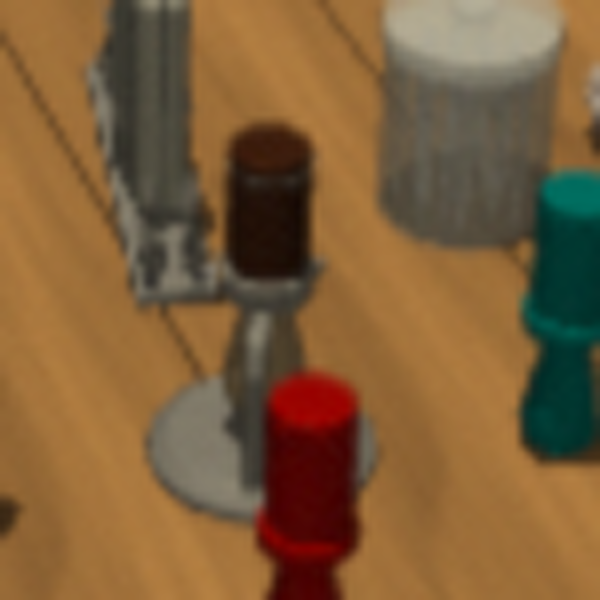

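The crop shows the brush hanging in the fork. The handle's top disc is at crop (270,150), the post runs from (258,315) to (252,488), and the foot is centred near (262,445). The post lies behind and slightly to the right of the brush axis.

```bash
python3 - <<'E'
from h import *
print('top disc',plane('top',271.6,162.6,140),plane('scene',295.6,218.6,140))
print('foot',plane('scene',294.75,255.3,12),plane('top',271.9,177,12))
for z in(70,75,80):print('post top',plane('scene',294.25,239.4,z))
print('post base',plane('scene',293.5,261,12))
for a in (-20,-10,0,10,20):
    r=np.radians(a);x=648+34*np.cos(r);y=3+34*np.sin(r);print(a,proj('scene',[[x,y,12],[x,y,75]]).round(1).tolist(), proj('top',[[x,y,12],[x,y,75]]).round(1).tolist())
print('axis 648,3',proj('scene',[[648,3,140],[648,3,12]]).round(1).tolist(),proj('top',[[648,3,140],[648,3,12]]).round(1).tolist())
E
```

```text
top disc [643.28244683   1.6582427  140.        ] [654.18504134   3.21363824 140.        ]
foot [659.00754163   2.3038908   12.        ] [641.27636774   2.87627836  12.        ]
post top [ 6.57152951e+02 -1.34661455e-01  7.00000000e+01]
post top [663.5228265   -2.66744273  75.        ]
post top [669.89270216  -5.200224    80.        ]
post base [682.92443183 -10.65607651  12.        ]
-20 [[293.8, 260.3], [294.3, 243.0]] [[275.0, 163.9], [274.8, 156.9]]
-10 [[295.8, 260.2], [296.4, 242.9]] [[273.0, 163.5], [272.7, 156.6]]
0 [[297.7, 259.9], [298.4, 242.6]] [[270.9, 163.5], [270.6, 156.5]]
10 [[299.5, 259.4], [300.2, 242.2]] [[268.9, 163.8], [268.4, 156.8]]
20 [[301.2, 258.7], [301.9, 241.5]] [[267.0, 164.4], [266.4, 157.5]]
axis 648,3 [[294.8, 217.5], [293.7, 253.1]] [[271.0, 160.9], [271.7, 174.8]]
```

```bash
python3 - <<'E'
from h import *
c=np.array([657,3.])
print(proj('scene',[[*c,140],[*c,12]]).round(1).tolist(),'obs disc 295.3 218.3 foot 294.3 255')
for a in range(-40,31,10):
    r=np.radians(a);R=np.array([[np.cos(r),-np.sin(r)],[np.sin(r),np.cos(r)]])
    P=[[34,0,12],[34,0,76],[-20,14.5,78],[-20,-14.5,78]]
    print(a,proj('scene',[[*(c+R@p[:2]),p[2]] for p in P]).round(1).tolist())
print('obs post base 293.1,260.6 top 293.8 239; prong R 301.6,232.7')
E
```

```text
[[295.9, 219.1], [294.7, 254.9]] obs disc 295.3 218.3 foot 294.3 255
-40 [[290.9, 261.6], [291.4, 244.0], [302.2, 234.3], [292.9, 232.2]]
-30 [[292.9, 262.0], [293.4, 244.4], [301.3, 233.6], [291.5, 232.5]]
-20 [[294.9, 262.1], [295.5, 244.5], [300.1, 233.0], [290.3, 232.9]]
-10 [[296.9, 262.0], [297.5, 244.5], [298.9, 232.6], [289.2, 233.4]]
0 [[298.8, 261.7], [299.5, 244.2], [297.5, 232.3], [288.3, 234.1]]
10 [[300.6, 261.2], [301.4, 243.7], [296.1, 232.1], [287.6, 234.8]]
20 [[302.3, 260.5], [303.1, 243.0], [294.6, 232.1], [287.1, 235.6]]
30 [[303.7, 259.6], [304.5, 242.1], [293.2, 232.2], [286.8, 236.5]]
obs post base 293.1,260.6 top 293.8 239; prong R 301.6,232.7
```

The fork opens along about (-0.89, +0.45), which is almost the tool's +x axis, so no turn is needed. Now moving above the brush.

Careful with the scale: shifts go in shares of 0.75 m and turns go in shares of 90 degrees. That gives: -0.198 m is -0.264, -0.17 m is -0.2267.

>>> send_rows:
  moves: [-0.0133,-0.0093,0,0,0,0,0.088,-0.0467,-0.0307,0,0,0,0,0.088,-0.0827,-0.0547,0,0,0,0,0.088,-0.1187,-0.0787,0,0,0,0,0.088,-0.1547,-0.1027,0,0,0,0,0.088,-0.1907,-0.1253,0,0,0,0,0.088,-0.2267,-0.1493,0,0,0,0,0.088,-0.264,-0.1733,0,0,0,0,0.088]

```text
clock: 0.77
ee_pos: [388.3, 396.7, 238.6]
orientation: [-0.635, -3.077, 0.001]
contact_force: [0.8, 0.4, -1.3]
opening: 87.9
grasp_force: 0.0
```

>>> send_rows:
  moves: [-0.0333,-0.0213,0,0,0,0,0.088,-0.0667,-0.044,0,0,0,0,0.088,-0.1,-0.0653,0,0,0,0,0.088,-0.1333,-0.088,0,0,0,0,0.088,-0.1667,-0.1093,0,0,0,0,0.088,-0.2,-0.1307,0,0,0,0,0.088,-0.232,-0.152,0,0,0,0,0.088,-0.264,-0.1733,0,0,0,0,0.088]

```text
clock: 1.43
ee_pos: [518.4, 199.0, 238.7]
orientation: [-0.636, -3.076, 0.001]
contact_force: [0.4, 0.7, -1.3]
opening: 88.0
grasp_force: 0.0
```

In the tool's units: -0.198 m is -0.264, -0.175 m is -0.2333.

>>> send_rows:
  moves: [-0.04,-0.0267,0.0067,0,0,0,0.088,-0.08,-0.0533,0.02,0,0,0,0.088,-0.12,-0.08,0.0333,0,0,0,0.088,-0.16,-0.1067,0.0467,0,0,0,0.088,-0.2,-0.1333,0.06,0,0,0,0.088,-0.2333,-0.1547,0.0707,0,0,0,0.088,-0.264,-0.1733,0.08,0,0,0,0.088,-0.264,-0.1733,0.08,0,0,0,0.088]

```text
clock: 2.1
ee_pos: [649.1, -4.6, 177.1]
orientation: [0.647, 3.074, -0.008]
contact_force: [-1.4, -0.3, -0.4]
opening: 87.9
grasp_force: 0.0
```

```bash
python3 - <<'E'
from h import *
a=camera('top');b=camera('scene');s=get_state();print(s['clock'],s['ee_pos'],s['orientation'],s['contact_force'])
cv2.imwrite('pics/t1.png',a[...,::-1]);cv2.imwrite('pics/s1.png',b[...,::-1])
o=np.hstack([cv2.resize(a[110:230,210:330,::-1],(400,400),interpolation=2),cv2.resize(b[160:280,240:360,::-1],(400,400),interpolation=2)])
cv2.imwrite('pics/c2.png',o)
R=cv2.Rodrigues(s['orientation'])[0];p=s['ee_pos']
q=[p,p+R[:,1]*53,p-R[:,1]*53];print(proj('top',q).round(1).tolist(),proj('scene',q).round(1).tolist(),R.round(3).tolist())
E
```

```text
2.2 [647.80655269   1.82229994 178.07825907] [-6.38586719e-01 -3.07476395e+00  1.29781349e-03] [0.20437373 1.27589675 0.17323927]
[[271.2, 156.2], [251.4, 149.5], [291.1, 163.0]] [[294.7, 206.1], [313.7, 207.0], [275.8, 205.2]] [[-0.917, 0.398, -0.001], [0.398, 0.917, -0.001], [0.001, -0.001, -1.0]]
```

View pics/c2.png

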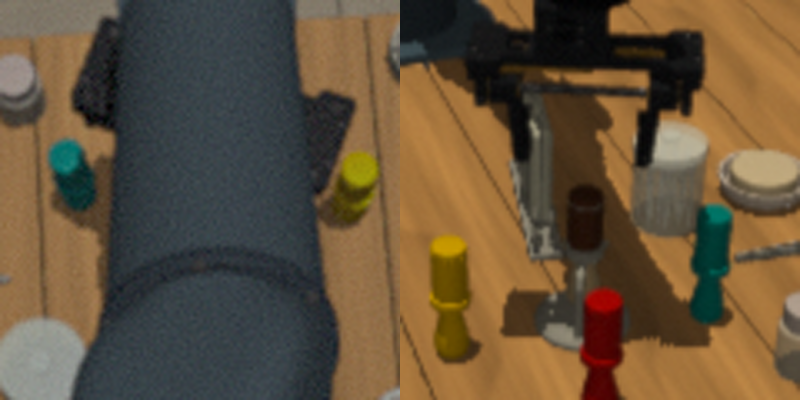

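The crop shows the fingertips at crop (522,160) and (646,163), which match the projected TCP. The brush top is at (585,198). I'll check the disagreement in x between the two cameras, using the rail end, the foot edge and the soap.

```bash
python3 - <<'E'
from h import *
print('rail end scene',(plane('scene',279.1,237.7,8)+plane('scene',288.9,236.2,8))/2)
th=np.linspace(0,6.28,200)
for x in(643,650,657):
    for c in('scene','top'):
        q=proj(c,np.c_[x+44*np.cos(th),3+44*np.sin(th),12+0*th]);print(x,c,q.min(0).round(1),q.max(0).round(1))
s=cv2.imread('pics/scene0.png');h=cv2.cvtColor(s,cv2.COLOR_BGR2HSV)
for n,box in(('soap',(333,203,368,226)),):
    x0,y0,x1,y1=box;m=(h[y0:y1,x0:x1,1]<110).astype(np.uint8);k,l,st,ce=cv2.connectedComponentsWithStats(m);i=1+np.argmax(st[1:,4]);print(st[i]+[x0,y0,0,0,0])
for x in(496,502,508):
    q=np.vstack([proj('scene',np.c_[x+r*np.cos(th),256+r*np.sin(th),z+0*th]) for r,z in((48,24),(36,32),(30,0))]);print(x,'soap pred',q.min(0).round(1),q.max(0).round(1))
# finger/brush now
b=cv2.imread('pics/s1.png').astype(int)
m=((b.max(2)<75)&(b[...,2]-b[...,0]>12))[212:245,285:310].astype(np.uint8);k,l,st,ce=cv2.connectedComponentsWithStats(m);i=1+np.argmax(st[1:,4]);print('brush blob',st[i]+[285,212,0,0,0])
print(b[208:246,295].tolist())
E
```

```text
rail end scene [555.36674324   4.8823742    8.        ]
643 scene [278.5 243.4] [307.7 261.4]
643 top [256.5 161.8] [287.1 191.2]
650 scene [279.3 244.7] [308.6 262.8]
650 top [256.4 159.5] [286.9 188.9]
657 scene [280. 246.] [309.4 264.3]
657 top [256.3 157.2] [286.7 186.5]
[335 205  28  18 403]
496 soap pred [332.8 202.9] [360.7 220.8]
502 soap pred [333.5 203.7] [361.6 221.7]
508 soap pred [334.3 204.5] [362.4 222.6]
brush blob [285 212  25  33 585]
[[28, 52, 78], [25, 50, 75], [27, 51, 75], [25, 50, 73], [24, 48, 70], [25, 46, 67], [22, 44, 65], [14, 30, 46], [6, 16, 29], [5, 12, 27], [5, 12, 25], [3, 13, 25], [8, 16, 31], [10, 19, 36], [23, 31, 44], [16, 24, 38], [8, 16, 34], [8, 16, 33], [9, 16, 33], [8, 15, 35], [7, 15, 32], [9, 17, 34], [4, 14, 32], [6, 15, 33], [8, 16, 33], [6, 16, 33], [10, 18, 35], [30, 37, 46], [50, 57, 61], [54, 61, 65], [53, 61, 65], [52, 60, 64], [57, 68, 74], [70, 86, 93], [70, 86, 94], [58, 73, 81], [51, 67, 75], [47, 64, 72]]
```

In the tool's units: 0.082 m is 0.1093, 0.078 m is 0.104.

>>> send_rows:
  moves: [0,0,0.0133,0,0,0,0.088,0,0,0.0333,0,0,0,0.088,0,0,0.0533,0,0,0,0.088,0,0,0.0733,0,0,0,0.088,0,0,0.0907,0,0,0,0.088,0,0,0.104,0,0,0,0.088,0,0,0.1093,0,0,0,0.088,0,0,0.1093,0,0,0,0.088]

```text
clock: 2.87
ee_pos: [647.6, 4.3, 95.7]
orientation: [-0.633, -3.075, 0.0]
contact_force: [-0.1, 0.1, 0.2]
opening: 88.4
grasp_force: 0.0
```

```bash
python3 - <<'E'
from h import *
b=camera('scene');s=get_state();print(s['clock'],s['ee_pos'],s['contact_force'])
cv2.imwrite('pics/s2.png',b[...,::-1])
cv2.imwrite('pics/c3.png',cv2.resize(b[185:260,250:350,::-1],(800,600),interpolation=2))
R=cv2.Rodrigues(s['orientation'])[0];p=s['ee_pos']
for x in(-9,9):
  q=[p+R[:,1]*y+R[:,0]*x for y in(-61,-44,44,61)];print(x,((proj('scene',q)-[250,185])*8+4).round().tolist())
for dx in(0,8):
  q=[[648+dx,3,140],[648+dx,3,88]];print(((proj('scene',q)-[250,185])*8+4).round().tolist())
E
```

```text
2.9167 [648.26510253   4.04926349  96.60054747] [-0.57165009 -0.08216136  0.60517966]
-9 [[192.0, 370.0], [239.0, 372.0], [483.0, 384.0], [530.0, 386.0]]
9 [[197.0, 342.0], [243.0, 344.0], [484.0, 356.0], [530.0, 358.0]]
[[362.0, 264.0], [358.0, 383.0]]
[[370.0, 276.0], [366.0, 396.0]]
```

View pics/c3.png

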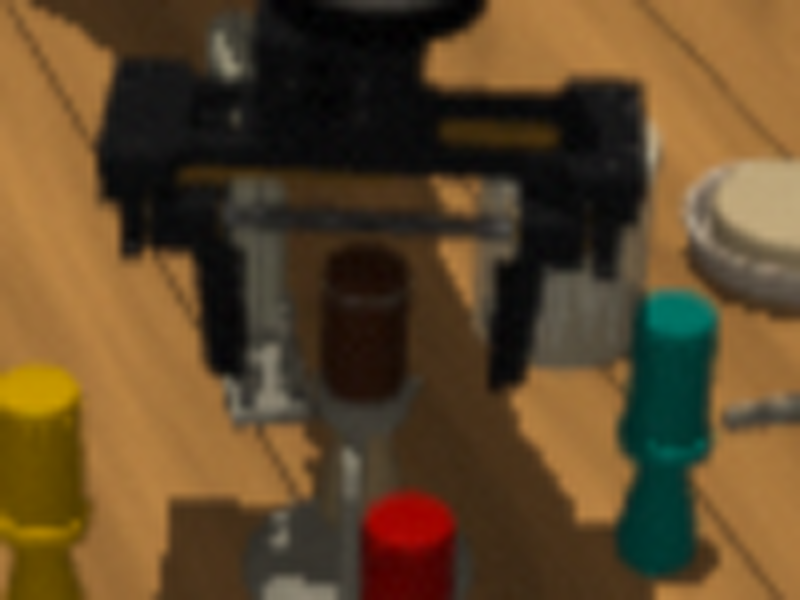

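The fingertips are at crop (225,375) and (510,388), straddling the handle at (365,325), and it is well centred. Closing.

>>> send_rows:
  moves: [0,0,0,0,0,0,0.02,0,0,0,0,0,0,0.02,0,0,0,0,0,0,0.02,0,0,0,0,0,0,0.02,0,0,0,0,0,0,0.02,0,0,0,0,0,0,0.02,0,0,0,0,0,0,0.02,0,0,0,0,0,0,0.02]

```text
clock: 3.58
ee_pos: [648.4, 3.7, 96.7]
orientation: [-0.635, -3.077, 0.0]
contact_force: [-0.5, -0.1, -0.5]
opening: 36.9
grasp_force: 0.0
```

>>> send_rows:
  moves: [0,0,0,0,0,0,0.02,0,0,0,0,0,0,0.02,0,0,0,0,0,0,0.02,0,0,0,0,0,0,0.02,0,0,0,0,0,0,0.02]

```text
clock: 4.0
ee_pos: [648.4, 3.7, 96.7]
orientation: [-0.635, -3.077, 0.0]
contact_force: [-0.4, 0.3, -0.2]
opening: 30.5
grasp_force: 30.0
```

In the tool's units: -0.0055 m is -0.0073, -0.004 m is -0.0053.

>>> send_rows:
  moves: [0,0,-0.0027,0,0,0,0.02,0,0,-0.0053,0,0,0,0.02,0,0,-0.0073,0,0,0,0.02,0,0,-0.0073,0,0,0,0.02]

```text
clock: 4.33
ee_pos: [648.7, 3.8, 102.7]
orientation: [0.634, 3.076, 0.0]
contact_force: [0.1, -0.5, -0.6]
opening: 30.5
grasp_force: 30.0
```

In the tool's units: 0.012 m is 0.016, 0.008 m is 0.0107.

>>> send_rows:
  moves: [0.0053,0,0,0,0,0,0.02,0.0107,0.0007,0,0,0,0,0.02,0.016,0.0013,0,0,0,0,0.02,0.016,0.0013,0,0,0,0,0.02]

```text
clock: 4.67
ee_pos: [636.7, 10.3, 102.1]
orientation: [-0.633, -3.076, -0.0]
contact_force: [0.2, -1.1, -1.2]
opening: 30.2
grasp_force: 30.0
```

In the tool's units: 0.012 m is 0.016, 0.008 m is 0.0107.

>>> send_rows:
  moves: [0.0053,0.0003,0,0,0,0,0.02,0.0107,0.0007,0,0,0,0,0.02,0.016,0.0011,0,0,0,0,0.02,0.016,0.0011,0,0,0,0,0.02]

```text
clock: 5.0
ee_pos: [626.2, 15.6, 102.1]
orientation: [-0.633, -3.076, -0.0]
contact_force: [0.1, 0.6, -0.8]
opening: 30.2
grasp_force: 30.0
```

```bash
python3 - <<'E'
from h import *
s=get_state();print(s['clock'],s['ee_pos'],s['contact_force'],s['torque'])
b=camera('scene');cv2.imwrite('pics/c4.png',cv2.resize(b[185:275,250:370,::-1],(800,600),interpolation=2))
E
```

```text
5.0 [626.21792682  15.57169944 102.11959708] [ 0.12194182  0.5937245  -0.7736116 ] [-0.02132076  0.00328759 -0.00952395]
```

View pics/c4.png

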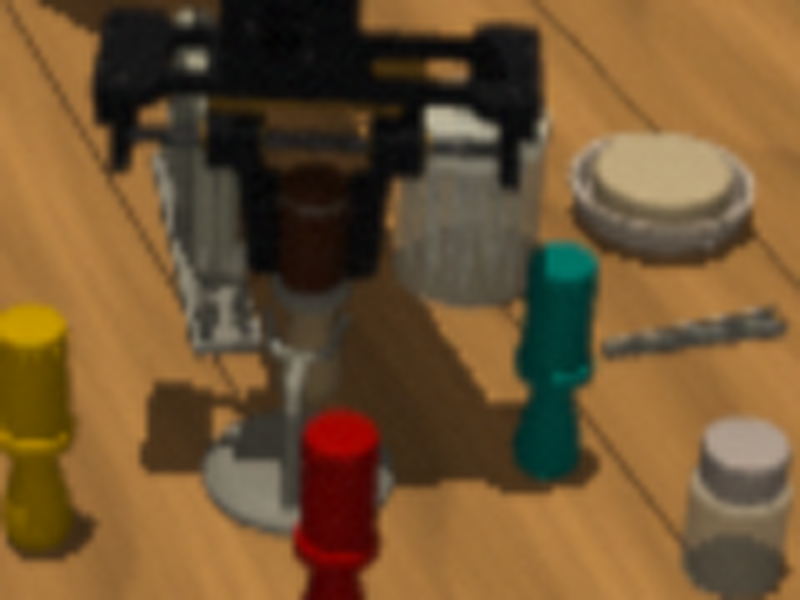

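The crop shows the brush sliding forward. The fork prongs are visible at (270,345) and (345,330) with the neck between them, and there is no contact force. Finishing the draw, then lifting.

In the tool's units: 0.028 m is 0.0373, 0.024 m is 0.032.

>>> send_rows:
  moves: [0.008,0.0004,0,0,0,0,0.02,0.016,0.0008,0,0,0,0,0.02,0.024,0.0013,0,0,0,0,0.02,0.032,0.0019,0,0,0,0,0.02,0.0373,0.0021,0,0,0,0,0.02,0.0373,0.0021,0,0,0,0,0.02]

```text
clock: 5.55
ee_pos: [601.0, 28.3, 102.2]
orientation: [-0.633, -3.076, -0.0]
contact_force: [0.6, -0.9, -1.2]
opening: 30.6
grasp_force: 30.0
```

In the tool's units: -0.125 m is -0.1667, -0.12 m is -0.16.

>>> send_rows:
  moves: [0,0,-0.0133,0,0,0,0.02,0,0,-0.0333,0,0,0,0.02,0,0,-0.06,0,0,0,0.02,0,0,-0.0867,0,0,0,0.02,0,0,-0.1133,0,0,0,0.02,0,0,-0.14,0,0,0,0.02,0,0,-0.16,0,0,0,0.02,0,0,-0.1667,0,0,0,0.02]

```text
clock: 6.22
ee_pos: [603.8, 27.1, 230.7]
orientation: [0.634, 3.072, 0.002]
contact_force: [-0.9, -0.1, -1.3]
opening: 30.3
grasp_force: 30.0
```

In the tool's units: -0.184 m is -0.2453, -0.024 m is -0.032.

>>> send_rows:
  moves: [-0.0013,-0.0133,0,0,0,0,0.02,-0.0053,-0.04,0,0,0,0,0.02,-0.0093,-0.0733,0,0,0,0,0.02,-0.0133,-0.1067,0,0,0,0,0.02,-0.0187,-0.1413,0,0,0,0,0.02,-0.0227,-0.176,0,0,0,0,0.02,-0.0267,-0.2107,0,0,0,0,0.02,-0.032,-0.2453,0,0,0,0,0.02]

```text
clock: 6.88
ee_pos: [549.5, -152.9, 226.1]
orientation: [-0.635, -3.075, 0.001]
contact_force: [0.1, -0.8, -1.9]
opening: 30.2
grasp_force: 30.0
```

In the tool's units: -0.184 m is -0.2453, -0.178 m is -0.2373.

>>> send_rows:
  moves: [-0.004,-0.0347,0,0,0,0,0.02,-0.0093,-0.0693,0,0,0,0,0.02,-0.0133,-0.104,0,0,0,0,0.02,-0.0187,-0.1387,0,0,0,0,0.02,-0.0227,-0.1733,0,0,0,0,0.02,-0.028,-0.208,0,0,0,0,0.02,-0.032,-0.2373,0,0,0,0,0.02,-0.032,-0.2453,0,0,0,0,0.02]

```text
clock: 7.55
ee_pos: [497.1, -334.4, 226.3]
orientation: [-0.643, -3.073, 0.004]
contact_force: [0.7, -1.0, -0.2]
opening: 30.2
grasp_force: 30.0
```

>>> send_rows:
  moves: [0,0,0,0,0,0,0.02,0,0,0,0,0,0,0.02,0,0,0,0,0,0,0.02]

```text
clock: 7.8
ee_pos: [501.0, -327.5, 226.7]
orientation: [-0.631, -3.077, -0.002]
contact_force: [0.2, 0.2, -1.1]
opening: 30.3
grasp_force: 30.0
```

```bash
python3 - <<'E'
from h import *
s=get_state();print(s['clock'],s['ee_pos'],s['contact_force'])
a=camera('top');b=camera('scene');p=get_state()['ee_pos']
cv2.imwrite('pics/s5.png',b[...,::-1]);cv2.imwrite('pics/t5.png',a[...,::-1])
o=np.hstack([cv2.resize(b[160:280,120:240,::-1],(500,500),interpolation=2),cv2.resize(a[150:222,360:432,::-1],(300,300),interpolation=2)[:,:].repeat(1,0) if 0 else np.vstack([cv2.resize(a[165:255,355:445,::-1],(300,300),interpolation=2),np.zeros((200,300,3),np.uint8)])])
cv2.imwrite('pics/c5.png',o)
f=lambda q:((proj('scene',q)-[120,160])*500/120+2).round().tolist()
print('tip pred',f([[p[0],p[1],p[2]-72]]),'top of brush',f([[p[0],p[1],p[2]+44]]))
th=np.linspace(0,6.28,9)[:8]
for x,y in((497,-330),(505,-330)): 
  q=np.array(f(np.c_[x+41*np.cos(th),y+41*np.sin(th),95+0*th]));print(x,y,'rim c',f([[x,y,95]]),q.min(0),q.max(0))
E
```

```text
7.8 [ 501.04308155 -327.53498545  226.7347329 ] [ 0.16465179  0.18202874 -1.10144358]
tip pred [[209.0, 196.0]] top of brush [[185.0, 45.0]]
497 -330 rim c [[217.0, 265.0]] [157. 235.] [275. 296.]
505 -330 rim c [[218.0, 271.0]] [158. 241.] [276. 303.]
```

View pics/c5.png

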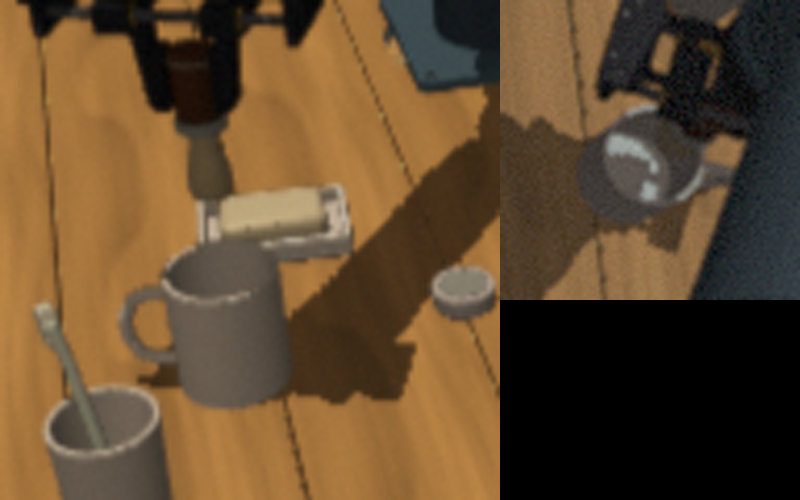

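The left crop shows the mug rim centred at (220,270) and the bristle end at (210,197). Projected back, the mug is near (503,-329) and the brush is over its mouth. Lowering.

In the tool's units: 0.112 m is 0.1493, 0.106 m is 0.1413.

>>> send_rows:
  moves: [0,0,0.0107,0,0,0,0.02,0,0,0.0307,0,0,0,0.02,0,0,0.0533,0,0,0,0.02,0,0,0.076,0,0,0,0.02,0,0,0.0987,0,0,0,0.02,0,0,0.1213,0,0,0,0.02,0,0,0.1413,0,0,0,0.02,0,0,0.1493,0,0,0,0.02]

```text
clock: 8.57
ee_pos: [499.5, -327.9, 112.6]
orientation: [-0.632, -3.074, -0.002]
contact_force: [0.4, 0.1, 0.7]
opening: 30.3
grasp_force: 30.0
```

>>> send_rows:
  moves: [0,0,0,0,0,0,0.02,0,0,0,0,0,0,0.02,0,0,0,0,0,0,0.02,0,0,0,0,0,0,0.02,0,0,0,0,0,0,0.02]

```text
clock: 8.98
ee_pos: [501.0, -329.8, 116.1]
orientation: [0.634, 3.075, -0.001]
contact_force: [-0.1, 0.1, -0.7]
opening: 30.0
grasp_force: 30.0
```

```bash
python3 - <<'E'
from h import *
s=get_state();print(s['clock'],s['ee_pos'],s['contact_force'],s['torque'])
b=camera('scene');cv2.imwrite('pics/s6.png',b[...,::-1])
a=cv2.imread('pics/s5.png').astype(int);d=abs(a-b[...,::-1].astype(int)).max(2)[230:262,150:195]
print('mug lower diff',d.mean())
E
```

```text
8.9833 [ 501.01619643 -329.78580999  116.09966674] [-0.08723397  0.06538771 -0.69943877] [-0.04791961  0.03526456  0.01835298]
mug lower diff 5.678472222222222
```

In the tool's units: -0.13 m is -0.1733, -0.118 m is -0.1573.

>>> send_rows:
  moves: [0,0,-0.0133,0,0,0,0.02,0,0,-0.0373,0,0,0,0.02,0,0,-0.0613,0,0,0,0.02,0,0,-0.0853,0,0,0,0.02,0,0,-0.1093,0,0,0,0.02,0,0,-0.1333,0,0,0,0.02,0,0,-0.1573,0,0,0,0.02,0,0,-0.1733,0,0,0,0.02]

```text
clock: 9.7
ee_pos: [501.0, -330.0, 248.1]
orientation: [0.634, 3.074, -0.001]
contact_force: [0.3, -0.5, -1.6]
opening: 30.0
grasp_force: 30.0
```

In the tool's units: 0.153 m is 0.204, 0.132 m is 0.176.

>>> send_rows:
  moves: [0.0067,0.0133,0,0,0,0,0.02,0.02,0.036,0,0,0,0,0.02,0.0347,0.0613,0,0,0,0,0.02,0.0493,0.088,0,0,0,0,0.02,0.0653,0.1173,0,0,0,0,0.02,0.0813,0.1467,0,0,0,0,0.02,0.0973,0.176,0,0,0,0,0.02,0.1147,0.204,0,0,0,0,0.02]

```text
clock: 10.37
ee_pos: [481.2, -152.6, 244.5]
orientation: [-0.633, -3.076, -0.001]
contact_force: [0.2, 0.7, 0.3]
opening: 30.5
grasp_force: 30.0
```

In the tool's units: 0.153 m is 0.204, 0.14 m is 0.1867.

>>> send_rows:
  moves: [0.016,0.0293,0,0,0,0,0.02,0.032,0.0587,0,0,0,0,0.02,0.048,0.0867,0,0,0,0,0.02,0.0627,0.1133,0,0,0,0,0.02,0.0773,0.14,0,0,0,0,0.02,0.0907,0.164,0,0,0,0,0.02,0.104,0.1867,0,0,0,0,0.02,0.1133,0.204,0,0,0,0,0.02]

```text
clock: 11.03
ee_pos: [463.0, 21.7, 244.5]
orientation: [-0.631, -3.076, -0.0]
contact_force: [0.6, 0.0, -1.1]
opening: 30.4
grasp_force: 30.0
```

In the tool's units: 0.118 m is 0.1573, 0.103 m is 0.1373.

>>> send_rows:
  moves: [0.004,0.0187,0,0,0,0,0.02,0.008,0.0373,0,0,0,0,0.02,0.0133,0.0573,0,0,0,0,0.02,0.0187,0.0773,0,0,0,0,0.02,0.024,0.0973,0,0,0,0,0.02,0.0293,0.1173,0,0,0,0,0.02,0.0347,0.1373,0,0,0,0,0.02,0.0387,0.1573,0,0,0,0,0.02]

```text
clock: 11.7
ee_pos: [483.2, 140.3, 244.4]
orientation: [-0.633, -3.076, 0.001]
contact_force: [0.5, 0.6, -1.7]
opening: 30.6
grasp_force: 30.0
```

In the tool's units: 0.115 m is 0.1533, 0.107 m is 0.1427.

>>> send_rows:
  moves: [0.0053,0.02,0,0,0,0,0.02,0.0107,0.0413,0,0,0,0,0.02,0.016,0.0627,0,0,0,0,0.02,0.0213,0.084,0,0,0,0,0.02,0.0267,0.1053,0,0,0,0,0.02,0.032,0.1253,0,0,0,0,0.02,0.036,0.1427,0,0,0,0,0.02,0.0373,0.1533,0,0,0,0,0.02]

```text
clock: 12.37
ee_pos: [503.6, 257.8, 244.8]
orientation: [-0.631, -3.077, -0.0]
contact_force: [-0.4, 0.0, -0.9]
opening: 30.3
grasp_force: 30.0
```

In the tool's units: 0.08 m is 0.1067, 0.075 m is 0.1.

>>> send_rows:
  moves: [0,0,0.0133,0,0,0,0.02,0,0,0.0267,0,0,0,0.02,0,0,0.0467,0,0,0,0.02,0,0,0.0667,0,0,0,0.02,0,0,0.0867,0,0,0,0.02,0,0,0.1,0,0,0,0.02,0,0,0.1067,0,0,0,0.02,0,0,0.1067,0,0,0,0.02]

```text
clock: 13.03
ee_pos: [503.6, 254.5, 163.7]
orientation: [-0.635, -3.075, 0.003]
contact_force: [-0.4, 0.9, -1.3]
opening: 30.1
grasp_force: 30.0
```

```bash
python3 - <<'E'
from h import *
s=get_state();print(s['clock'],s['ee_pos'],s['orientation'],s['contact_force'],s['opening'])
b=camera('scene');a=camera('top');p=get_state()['ee_pos']
cv2.imwrite('pics/s7.png',b[...,::-1])
o=np.hstack([cv2.resize(b[130:250,290:410,::-1],(500,500),interpolation=2),np.vstack([cv2.resize(a[185:275,140:230,::-1],(300,300),interpolation=2),np.zeros((200,300,3),np.uint8)])])
cv2.imwrite('pics/c7.png',o)
f=lambda q:((proj('scene',q)-[290,130])*500/120+2).round().tolist()
print('tip pred',f([[p[0],p[1],p[2]-72]]),'top',f([[p[0],p[1],p[2]+44]]))
th=np.linspace(0,6.28,60)
for x,y in((502,256),(508,256)):
  q=np.array(f(np.c_[x+36*np.cos(th),y+36*np.sin(th),32+0*th]));print(x,y,'soap c',f([[x,y,32]]),q.min(0),q.max(0))
  q=np.array(f(np.c_[x+48*np.cos(th),y+48*np.sin(th),24+0*th]));print('   rim',q.min(0),q.max(0))
E
```

```text
13.0333 [503.59537966 254.54086965 163.7311072 ] [-0.63544406 -3.07478807  0.00331528] [-0.37405629  0.91303476 -1.30398054] 30.084661040045603
tip pred [[250.0, 269.0]] top [[265.0, 138.0]]
502 256 soap c [[242.0, 332.0]] [199. 309.] [287. 355.]
   rim [183. 310.] [300. 372.]
508 256 soap c [[246.0, 335.0]] [202. 313.] [290. 359.]
   rim [186. 313.] [304. 376.]
```

View pics/c7.png

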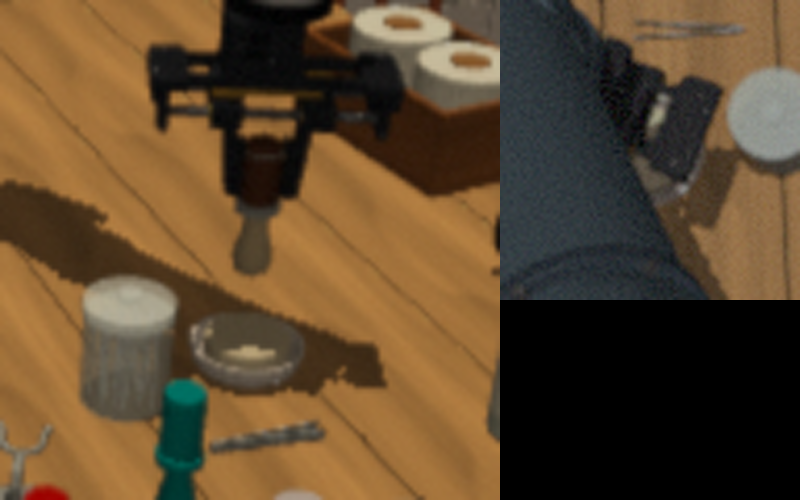

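The crop shows the brush vertical, with its tip at (252,268), above the bowl at (247,345). I'll measure the soap centre from the clear first scene picture.

```bash
python3 - <<'E'
from h import *
for c,(x0,y0,x1,y1) in (('scene',(330,200,368,228)),('top',(160,208,206,252))):
    im=cv2.imread(f'pics/{c}0.png')[y0:y1,x0:x1];im=cv2.resize(im,None,fx=4,fy=4,interpolation=2);L=cv2.cvtColor(im,cv2.COLOR_BGR2LAB).astype(int);H=cv2.cvtColor(im,cv2.COLOR_BGR2HSV).astype(int)
    for lo in(35,45):
        m=((H[...,1]>lo)&(H[...,1]<115)&(H[...,2]>110)).astype(np.uint8);m=cv2.morphologyEx(m,cv2.MORPH_OPEN,np.ones((9,9)))
        k,l,st,ce=cv2.connectedComponentsWithStats(m);i=1+np.argmax(st[1:,4]);cn=max(cv2.findContours((l==i).astype(np.uint8),0,1)[0],key=cv2.contourArea)
        e=cv2.fitEllipse(cv2.convexHull(cn));u,v=x0+(e[0][0]+.5)/4-.5,y0+(e[0][1]+.5)/4-.5
        print(c,lo,u,v,np.array(e[1])/4,plane(c,u,v,32))
print(get_state()['ee_pos'])
E
```

```text
scene 35 349.0250434875488 210.0754108428955 [11.69923782 24.85693741] [509.03510302 257.463735    32.        ]
scene 45 349.0250434875488 210.0754108428955 [11.69923782 24.85693741] [509.03510302 257.463735    32.        ]
top 35 183.02392959594727 228.97836875915527 [24.33366776 26.90282822] [503.67541186 257.26492257  32.        ]
top 45 175.95268058776855 227.11734771728516 [ 9.91294384 19.85413361] [510.21688587 276.60332971  32.        ]
[504.60756632 255.46864732 165.43645194]
```

In the tool's units: 0.04 m is 0.0533, 0.039 m is 0.052.

>>> send_rows:
  moves: [-0.0013,0.0013,0.0067,0,0,0,0.02,-0.0027,0.0027,0.0173,0,0,0,0.02,-0.0027,0.0027,0.028,0,0,0,0.02,-0.0027,0.0027,0.0387,0,0,0,0.02,-0.0027,0.0027,0.0467,0,0,0,0.02,-0.0027,0.0027,0.052,0,0,0,0.02,-0.0027,0.0027,0.0533,0,0,0,0.02,-0.0027,0.0027,0.0533,0,0,0,0.02]

```text
clock: 13.8
ee_pos: [506.8, 256.7, 124.8]
orientation: [-0.634, -3.076, 0.001]
contact_force: [-0.3, 0.2, -0.3]
opening: 29.7
grasp_force: 30.0
```

>>> send_rows:
  moves: [0,0,0,0,0,0,0.02,0,0,0,0,0,0,0.02,0,0,0,0,0,0,0.02]

```text
clock: 14.05
ee_pos: [507.2, 256.9, 125.6]
orientation: [0.634, 3.076, 0.001]
contact_force: [0.6, -0.6, -1.8]
opening: 30.1
grasp_force: 30.0
```

```bash
python3 - <<'E'
from h import *
P=[];b=camera('scene')
for i in range(5): P.append(get_state()['ee_pos']);camera('scene')
p=np.mean(P,0);print(p,get_state()['orientation'],get_state()['clock'])
cv2.imwrite('pics/c8.png',cv2.resize(b[170:230,310:390,::-1],(800,600),interpolation=2))
f=lambda q:((proj('scene',q)-[310,170])*10+5).round().tolist()
print('tip',f([[p[0],p[1],p[2]-72.5]]),'collar',f([[p[0],p[1],p[2]-12.5]]))
print('soap c',f([[506.5,257.3,32],[509,257.5,32]]))
th=np.linspace(0,6.28,60);q=np.array(f(np.c_[p[0]+14*np.cos(th),p[1]+14*np.sin(th),p[2]-72.5+0*th]));print('bristle end rim',q.min(0),q.max(0))
E
```

```text
[507.11342631 256.82841588 125.46280284] [6.34531499e-01 3.07666737e+00 2.32018315e-04] 14.35
tip [[397.0, 351.0]] collar [[414.0, 197.0]]
soap c [[391.0, 402.0], [395.0, 406.0]]
bristle end rim [355. 330.] [438. 373.]
```

View pics/c8.png

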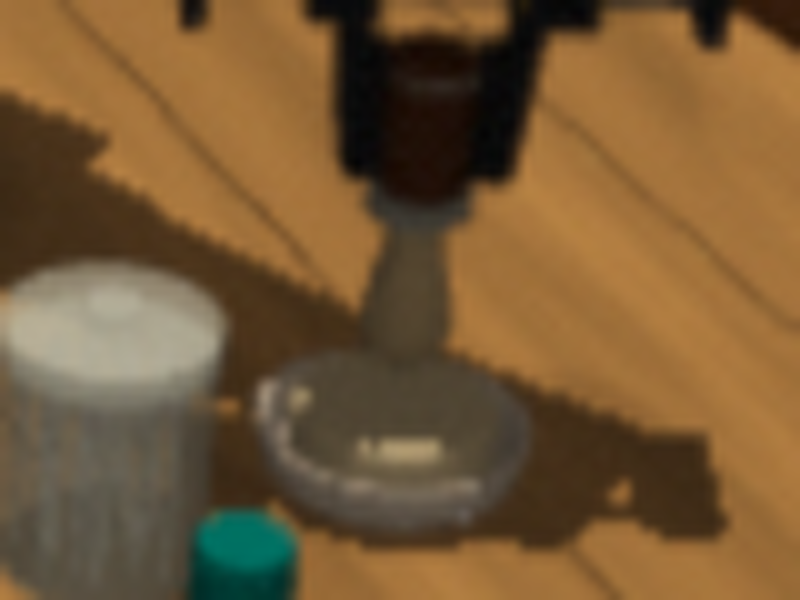

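The crop shows the bristle end at (407,365), about 2 cm above the soap, and the bowl centred near (393,430). The brush sits about 2 mm to the right, so I correct that and lower 6 mm.

In the tool's units: 0.006 m is 0.008, -0.002 m is -0.0027.

>>> send_rows:
  moves: [0,-0.0013,0.0027,0,0,0,0.02,0,-0.0027,0.0053,0,0,0,0.02,0,-0.0027,0.008,0,0,0,0.02,0,-0.0027,0.008,0,0,0,0.02,0,-0.0027,0.008,0,0,0,0.02,0,-0.0027,0.008,0,0,0,0.02,0,-0.0027,0.008,0,0,0,0.02,0,-0.0027,0.008,0,0,0,0.02]

```text
clock: 15.02
ee_pos: [506.3, 255.0, 119.3]
orientation: [0.635, 3.077, 0.0]
contact_force: [-1.1, -0.5, -0.9]
opening: 30.3
grasp_force: 30.0
```

>>> send_rows:
  moves: [0,0,0,0,0,0,0.02,0,0,0,0,0,0,0.02,0,0,0,0,0,0,0.02,0,0,0,0,0,0,0.02,0,0,0,0,0,0,0.02,0,0,0,0,0,0,0.02]

```text
clock: 15.52
ee_pos: [506.2, 254.9, 119.2]
orientation: [0.635, 3.077, 0.0]
contact_force: [0.0, -0.3, -0.7]
opening: 30.1
grasp_force: 30.0
```

```bash
python3 - <<'E'
from h import *
s=get_state();print(s['ee_pos'],s['contact_force'],s['grasp_force'],abs(np.array(s['dq'])).max(),s['clock'])
print(bot.close_job())
E
```

```text
[506.1901556  254.9278301  119.23806805] [ 0.02466583 -0.27302036 -0.71058598] 29.999829847365618 0.0013818442873631334 15.5167
the job is handed in; nothing more can be done
None
```

The job is handed in at 15.5 s (no verdict was returned): the brush was drawn from its stand, dipped about 50 mm below the mug rim and carried over the clip rail, and is now held still, bristles down, about 15 mm above the middle of the soap.

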